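# Fold out the hinged chopping board

### The arm

A 7-joint arm with a two-finger parallel gripper is mounted at the origin on a cart in front of the work surface, level with it; the furniture and walls round the work are solid. World frame = base frame: x ahead of the robot, y to its left, z up, the work surface at z = 0. Lengths are in m, angles in degrees, forces in N, time in s.
With the tool pointing down it reaches from about 0.425 to 0.875 m from the base axis. Payload 4.7 kg.
Tool frame: the origin (TCP) lies midway between the tips of the shut fingers; the grasp point (between the pads) lies 19 mm behind it (env.grip_depth is the distance from the TCP to the grasp point, in m); z points along the fingers, y is the line along which they close (so a half turn about z gives the same grasp; the last joint's range is limited). The gripper opens to 87 mm and grips with 3 to 60 N. Pads are 19 mm wide; open, the fingers measure 117 mm over their backs; the gripper's body (75 mm by 190 mm) begins 51 mm behind the grasp point.
Start: joints at [64.922, 18.392, -4.016, 83.108, 1.295, 78.541, -3.26], TCP at [0.284, -0.585, 0.223] pointing down, gripper open.
Joint ranges: [-163.93, 163.93], [-17.29, 119.83], [-79.2, 71.16], [3.27, 140.29], [-89.18, 269.18], [5.43, 117.66], [-154.24, 154.24]. Speed limits (degrees/s): [147.25, 147.25, 180, 180, 180, 180, 180].

### API

Orientations are given as [roll, pitch, yaw] about the fixed x, y, z axes, in that order (R = Rz(yaw) Ry(pitch) Rx(roll)).
In Python, from cell import get_obs, optics, env, nets gives the robot as it stands.
- The arm moves only by the shell command python3 -m creep 'ROWS' [FORCE]. ROWS is JSON, a list of rows, each an object of numbers: "wx", "wy", "wz": the turn, a rotation vector about the tool's x, y, z in degrees; "tx", "ty", "tz": the shift along the tool's x, y, z in mm; "gripper": the opening, from -1 (shut) to 1 (fully open). A call has 1 to 5 rows; each row is the pose to reach, as a shift and turn from the pose commanded when the call began, along the tool's axes at that moment; what a row does not reach only later rows make up. A row lasts 1/12 s, in which the tool goes at most 41.7 mm and 7.16 degrees, less where a joint would pass 70% of its speed; a pose out of reach is approached as far as the arm can. A call with a gripper value outside its range is refused whole. The fingers move at their own pace and stop on an object; FORCE is the grip in N (left out, the last holds). Time passes only in rows, so rows that repeat a pose let the fingers close. It gives the time, the measured TCP pose, the force, the opening and the grip force at its end, in the units of the state.
- get_obs(): the state, without advancing time (a new reading comes with each control period).
- optics.read_camera(name): name is "side" or "top" or "wrist"; returns (picture, depth): 480x640x3 uint8, red, green, blue; 480x640 float32, m along the optical axis (not along the pixel's ray), 0 where there is no reading.
- optics.camera_info(name): a dict with "fovy" (degrees; the focal length in pixels is half the picture's height over the tangent of half this angle, whatever the lens; pixels are square), "cx", "cy" (the principal point, pixels), "R" (3x3) and "t" (3): a world point X has camera coordinates R X + t; the wrist camera has in their place "tool_from_camera" (4x4, takes a point from camera to tool coordinates, whose origin is the TCP and whose axes are the flange's). Camera axes: x right, y down, z forward; pixel columns grow to the right and rows downward; lengths in m; the calibration is good to about 2 mm. A picture is of the moment at which its call begins: read the wrist's pose just before it. camera_info takes no time and is no camera call.
- env.sign_off(): hands the job in; it is judged then, once.
Trained networks look in the newest picture that a camera, given by its name, has taken for a name from the list of things; names that differ only in an ending like _2 or _b are one class to them, and where a whole thing is asked for, a point or a joint stands for the part that bears it (a point fixed in the world has none). Each returns a list of dicts, best first, with "confidence" (0 to 1); they miss things now and then, are a little off and sometimes report something else, mostly with a low value. They report only what shows in the picture. A call takes as long as a camera call.
- nets.look_for(query, camera): "point" ([x, y, z] in m, in world coordinates, good to about 4 mm: the middle of the surface that is visible of it).
- nets.place_of(query, camera): "point" ([x, y, z] in m, in world coordinates, good to about 4 mm: a listed point, or the origin of a listed thing).
The state is a dict: "time_s": time; "qpos": joint angles; "joint_velocities": joint speeds; "effort": joint torques, N m; "tool_pos": TCP position; "tool_rot": TCP orientation; "force": force on the tool from outside, world axes, zero at the start; "wrist_torque": the same for the moment, N m; "grip_width": finger opening in m; "grasp_force": force on a finger pad.
Only numpy, scipy, OpenCV 4.12 (cv2) and the standard library are available. Lean on these libraries where they do the work, as an engineer would, in place of code of your own. Each camera call takes 0.05 s, during which the arm holds its last target. There are 200 camera calls.

### The job

Fold out the hinged chopping board, ready for chopping. First push the shallow round spoon dish along the worktop until all of it is clear of the place where the board's upper leaf will come down; then, without pinching it, push the upper leaf up from under its free edge with the fingertips, over its hinge, and press it down until it lies fully flat on the worktop on the other side, without slamming it or touching the dish with it. Nothing is picked up: the dish stays flat on the worktop throughout, and the jars and the bottle standing around stay where they are.

Things in the scene. Friction and masses are not known exactly. Their poses are not given: they have to be found in the camera images.
- board: Lower leaf of the folding chopping board: wooden slab 240 (x) x 170 (y) x 22 mm on rubber feet 8 mm high (wood from z = 8 to 30 mm); it does not slide. Origin: on the worktop below the middle of the hinge line; x runs along the hinge line, z up; the lower leaf lies at y = 0 to 170 mm, x = -120 to 120 mm.
- notch (a point): Middle of the finger notch cut right through the lower leaf's free edge (y = 135 to 170 mm, x = -50 to 50 mm in the board's frame), at worktop height. Axes as the board's. Here a gap 30 mm high is free between worktop and shut upper leaf, open towards the board's +y side.
- landing (a point): Centre, at worktop height, of the place where the upper leaf comes down when opened: a rectangle 240 mm along the hinge line by 170 mm, from the hinge line to 170 mm on the board's -y side. Axes as the board's.
- leaf (a joint): Angle of the upper leaf about the hinge line (board's x axis, 30 mm up), rad: 0 shut on the lower leaf, pi/2 upright, pi flat on the worktop on the board's -y side (end stop). Starts at 0 to 0.12. Stiff hinge, about 0.6 N m of friction: the leaf stays at any angle it is left at and must be pushed all the way to the stop; lifting it at the free edge takes 5 to 8 N.
- leaf_edge (a point): Middle of the upper leaf's free edge, on its inner face (underneath while shut), 170 mm from the hinge line; shut, it is above the notch. The leaf is a wooden slab 240 x 170 x 22 mm, 0.5 kg, its inner face in the plane of the hinge line, with four rubber feet 8 mm high on its outer face (shut: wood at z = 30 to 52, feet to 60 mm).
- leaf_outer (a point): Middle of the upper leaf's outer face (the one with the rubber feet: on top while shut, underneath once opened), 85 mm from the hinge line. The job needs no push on this face; fingers pressing on it mean that the leaf is pinched.
- dish: Shallow round orange glazed spoon dish, 140 mm across the rim, 29 mm high, 0.26 kg, empty, standing where the upper leaf will come down. Flat foot about 82 mm across; its side flares out to the rim, from 6 mm up at 45 mm from the axis. Origin: centre of its underside, z up.
- square_jar: Bystander: squarish glass jar with a blue lid, 70 x 70 x 112 mm, standing at the right of the work. Origin: centre of its underside.
- honey_jar: Bystander: round jar with a dark label and a blue lid, 72 mm across, 142 mm high, standing behind the work. Origin: centre of its underside.
- clear_bottle: Bystander: clear glass bottle with a green cap, 55 mm across, 200 mm high, standing behind the board on the left. Origin: centre of its underside.

How it is judged:
By the outcome, as a careful person would: the job done as asked, in the order asked, and still so for the second after the job is handed in, with the robot touching nothing.
It also fails if it takes over 67 s, if anything falls off the work surface, if the arm or the gripper's body presses on something with over 40 N, if the wrist force passes 120 N, or if a joint passes its speed limit or range.

## Working session

There is one attempt and no reset: what is moved stays moved. The work goes in short steps, Python scripts to look and compute and a shell command to move; the robot and the scene stay as the last step left them, time stands still between calls to the robot, and variables do not carry over. Pictures are saved under pics/ and viewed, at most 10 in all, crops included, and the job is handed in when it is done.

```bash
mkdir -p pics; ls; python3 - <<'E'
from cell import get_obs, optics, env, nets
import cv2, numpy as np
o=get_obs(); print({k:np.round(v,3) for k,v in o.items() if k in('time_s','tool_pos','tool_rot','grip_width','force')})
for c in('top','side'):
    p,d=optics.read_camera(c); cv2.imwrite(f'pics/{c}0.png',p[:,:,::-1])
    for n in ('board','notch','landing','leaf_edge','leaf_outer','dish','square_jar','honey_jar','clear_bottle'):
        print(c,n,[(np.round(r['point'],3).tolist(),round(r['confidence'],2)) for r in nets.place_of(n,c)[:2]])
E
```

```text
pics
{'time_s': np.float64(0.0), 'tool_pos': array([ 0.283, -0.584,  0.221]), 'tool_rot': array([-1.79887e+02,  7.00000e-03,  2.58870e+01]), 'force': array([ 0.008,  0.428, -1.108]), 'grip_width': np.float64(0.087)}
top board [([0.502, -0.121, 0.005], 0.86)]
top notch []
top landing []
top leaf_edge [([0.524, 0.048, 0.04], 0.81), ([0.497, -0.244, -0.004], 0.7)]
top leaf_outer [([0.51, -0.038, 0.058], 0.62), ([0.502, -0.12, 0.006], 0.24)]
top dish [([0.497, -0.241, -0.004], 0.87)]
top square_jar [([0.488, -0.566, -0.003], 0.93)]
top honey_jar [([0.739, -0.252, -0.001], 0.79)]
top clear_bottle [([0.749, 0.118, -0.003], 0.63)]
side board [([0.5, -0.119, -0.003], 0.57)]
side notch [([0.521, 0.033, 0.002], 0.68)]
side landing []
side leaf_edge [([0.522, 0.049, 0.036], 0.78), ([0.746, 0.118, 0.0], 0.42)]
side leaf_outer [([0.513, -0.034, 0.059], 0.58)]
side dish [([0.5, -0.241, 0.002], 0.85)]
side square_jar [([0.49, -0.567, -0.001], 0.94)]
side honey_jar [([0.737, -0.25, -0.002], 0.78)]
side clear_bottle [([0.746, 0.119, -0.001], 0.78)]
```

View pics/top0.png

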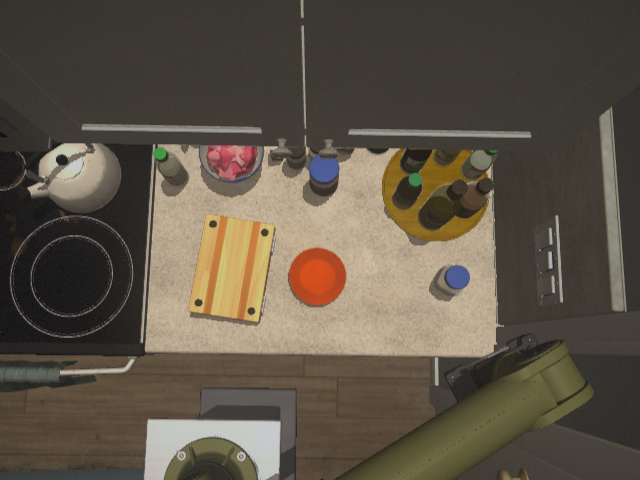

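View pics/side0.png

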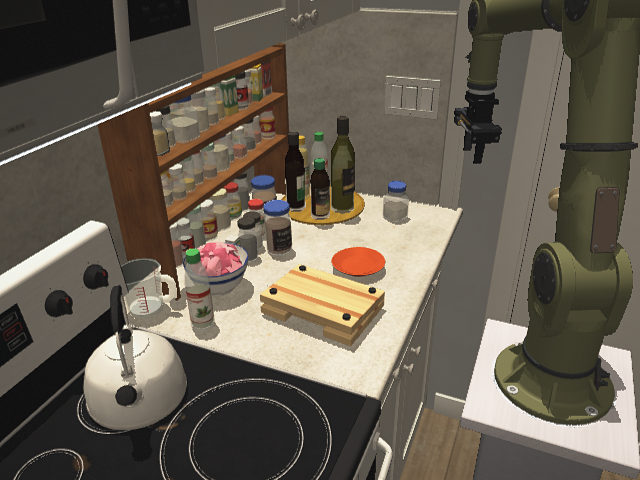

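The pictures agree with the networks. In the top view the board is at about (232,268), rotated about -7°. The dish is at (318,276) on its hinge side, the square jar at (453,280), the honey jar at (324,175), and the bottle at (170,167). So I'll push the dish along the board's -y, stopping well short of the square jar.

```bash
cat > h.py <<'E'
import sys, numpy as np
from scipy.spatial.transform import Rotation as Ro
from cell import get_obs
O=np.array([.501,-.120,0]); YAW=-7.4
B=Ro.from_euler('z',YAW,degrees=True)
def pose():
    o=get_obs(); return np.array(o['tool_pos']),Ro.from_euler('xyz',o['tool_rot'],degrees=True),o
def to(bx,by,z,tilt=0):
    p,R,o=pose()
    Rt=Ro.from_euler('z',YAW+90,degrees=True)*Ro.from_euler('x',180,degrees=True)*Ro.from_euler('y',-tilt,degrees=True)
    t=O+B.apply([bx,by,0])+[0,0,z]
    print('shift',np.round(R.inv().apply(t-p)*1e3,1),'turn',np.round((R.inv()*Rt).as_rotvec(degrees=True),1))
def st():
    p,R,o=pose(); b=B.inv().apply(p-O)*1e3
    print('t',round(o['time_s'],2),'board mm',np.round(b,1),'ztool',np.round(B.inv().apply(R.apply([0,0,1])),2),'F',np.round(o['force'],1),'q',np.round(o['qpos'],0))
if __name__=='__main__':
    st(); a=[float(x) for x in sys.argv[1:]]
    if a: to(a[0]/1e3,a[1]/1e3,a[2]/1e3,*a[3:])
E
python3 h.py 12 -32 180
```

```text
t 1.0 board mm [-155.6 -488.9  222.6] ztool [ 0. -0. -1.] F [ 0.   0.7 -0.3] q [65. 18. -4. 83.  1. 79. -3.]
shift [ 390.8 -290.    42.6] turn [  0.    0.  -56.7]
```

```bash
python3 -m creep '[{"tx":32,"ty":-23},{"tx":64,"ty":-47},{"tx":96,"ty":-70},{"tx":128,"ty":-93},{"tx":160,"ty":-117}]'; python3 -m creep '[{"tx":32,"ty":-23},{"tx":64,"ty":-47},{"tx":96,"ty":-70},{"tx":128,"ty":-93},{"tx":160,"ty":-117}]'; python3 -m creep '[{"tx":24,"ty":-19,"wz":-6},{"tx":48,"ty":-37,"wz":-13},{"tx":71,"ty":-56,"wz":-19},{"tx":71,"ty":-56,"wz":-25},{"tx":71,"ty":-56,"wz":-31}]'; python3 h.py 12 -32 60
```

```text
t 1.0 board mm [-155.6 -488.9  222.6] ztool [ 0. -0. -1.] F [ 0.   0.7 -0.3] q [65. 18. -4. 83.  1. 79. -3.]
shift [ 390.9 -290.   162.6] turn [  0.    0.  -56.7]validation failed for argument at $[0]...
validation failed for argument at $[0]...
validation failed for argument at $[0]...
```

```bash
python3 -m creep '[{"wx":0,"wy":0,"wz":0,"tx":32,"ty":-23,"tz":0,"gripper":1},{"wx":0,"wy":0,"wz":0,"tx":64,"ty":-47,"tz":0,"gripper":1},{"wx":0,"wy":0,"wz":0,"tx":96,"ty":-70,"tz":0,"gripper":1},{"wx":0,"wy":0,"wz":0,"tx":128,"ty":-93,"tz":0,"gripper":1},{"wx":0,"wy":0,"wz":0,"tx":160,"ty":-117,"tz":0,"gripper":1}]'; python3 h.py 12 -32 180
```

```text
time_s: 1.42
tool_pos: [0.3773, -0.4081, 0.2227]
tool_rot: [180.0, -0.0, 25.9]
force: [1.1, 0.2, 0.2]
grip_width: 0.087
grasp_force: 0.0
t 1.42 board mm [ -85.6 -301.6  222.7] ztool [ 0. -0. -1.] F [1.1 0.2 0.2] q [ 54.   7. -11.  96.   1.  76. -21.]
shift [ 229.5 -171.9   42.6] turn [  0.    0.  -56.7]
```

```bash
python3 -m creep '[{"wx":0,"wy":0,"wz":0,"tx":32,"ty":-23,"tz":0,"gripper":1},{"wx":0,"wy":0,"wz":0,"tx":64,"ty":-47,"tz":0,"gripper":1},{"wx":0,"wy":0,"wz":0,"tx":96,"ty":-70,"tz":0,"gripper":1},{"wx":0,"wy":0,"wz":0,"tx":128,"ty":-93,"tz":0,"gripper":1},{"wx":0,"wy":0,"wz":0,"tx":160,"ty":-117,"tz":0,"gripper":1}]'
python3 -m creep '[{"wx":0,"wy":0,"wz":-7,"tx":24,"ty":-19,"tz":0,"gripper":1},{"wx":0,"wy":0,"wz":-14,"tx":48,"ty":-37,"tz":0,"gripper":1},{"wx":0,"wy":0,"wz":-21,"tx":70,"ty":-55,"tz":10,"gripper":1},{"wx":0,"wy":0,"wz":-28,"tx":70,"ty":-55,"tz":20,"gripper":1},{"wx":0,"wy":0,"wz":-35,"tx":70,"ty":-55,"tz":30,"gripper":1}]'; python3 h.py 12 -32 120
```

```text
time_s: 1.83
tool_pos: [0.4701, -0.233, 0.2229]
tool_rot: [179.9, -0.0, 25.9]
force: [1.3, -0.2, 0.8]
grip_width: 0.0871
grasp_force: 0.0
time_s: 2.25
tool_pos: [0.5096, -0.1519, 0.1926]
tool_rot: [179.9, -0.0, 61.5]
force: [-0.0, -0.8, -0.4]
grip_width: 0.087
grasp_force: 0.0
t 2.25 board mm [ 12.6 -30.5 192.6] ztool [ 0.  0. -1.] F [-0.  -0.8 -0.4] q [ 38.   6. -26. 102.   3.  73. -17.]
shift [-1.7 -0.1 72.6] turn [  0.1  -0.  -21.1]
```

```bash
python3 -m creep '[{"wx":0,"wy":0,"wz":-7,"tx":-1,"ty":0,"tz":15,"gripper":1},{"wx":0,"wy":0,"wz":-14,"tx":-2,"ty":0,"tz":30,"gripper":1},{"wx":0,"wy":0,"wz":-21,"tx":-2,"ty":0,"tz":50,"gripper":1},{"wx":0,"wy":0,"wz":-21,"tx":-2,"ty":0,"tz":72,"gripper":1},{"wx":0,"wy":0,"wz":-21,"tx":-2,"ty":0,"tz":72,"gripper":1}]'; python3 h.py 12 -32 13
python3 - <<'E'
from cell import optics,nets
import cv2,numpy as np
from h import *
p,d=optics.read_camera('wrist'); cv2.imwrite('pics/w1.png',p[:,:,::-1])
for n in('board','leaf_edge','dish'):
    for c in('wrist','side'):
        if c=='side': optics.read_camera(c)
        else: optics.read_camera(c)
        for r in nets.place_of(n,c)[:1]: print(c,n,np.round(r['point'],3),np.round(B.inv().apply(np.array(r['point'])-O),3),round(r['confidence'],2))
E
```

```text
time_s: 2.67
tool_pos: [0.5045, -0.1556, 0.1166]
tool_rot: [-179.6, -0.1, 81.9]
force: [-1.5, -0.4, -0.9]
grip_width: 0.087
grasp_force: 0.0
t 2.67 board mm [  8.1 -34.9 116.6] ztool [-0.01  0.   -1.  ] F [-1.5 -0.4 -0.9] q [ 39.  10. -27. 107.   5.  65.   2.]
shift [  2.7   4.6 103.6] turn [-0.4 -0.1 -0.7]
wrist board [ 0.498 -0.121  0.001] [-0.003 -0.001  0.001] 0.64
side leaf_edge [0.522 0.046 0.038] [-0.001  0.167  0.038] 0.97
wrist dish [ 0.499 -0.238 -0.   ] [ 0.013 -0.118  0.   ] 0.71
side dish [ 0.495 -0.243  0.002] [ 0.01  -0.123  0.002] 0.95
```

View pics/w1.png

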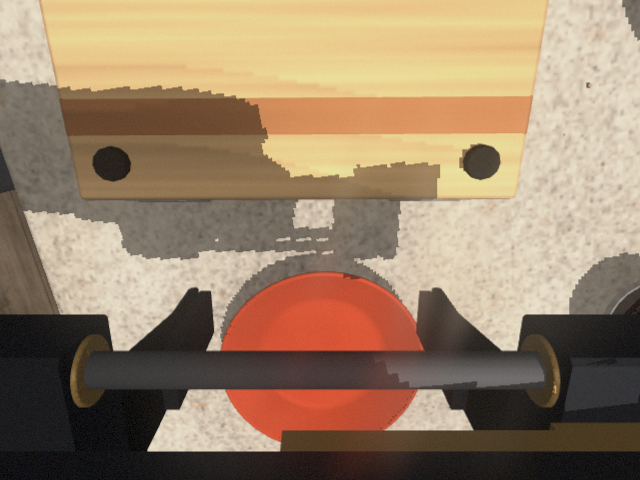

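The wrist view shows the board's hinge edge level at row 198, so the yaw is good. The dish is at (322,355), centred between the fingers, and the gap beside the board is free. I'll lower into the gap.

```bash
python3 -m creep '[{"wx":0,"wy":0,"wz":0,"tx":3,"ty":4,"tz":30,"gripper":1},{"wx":0,"wy":0,"wz":0,"tx":3,"ty":4,"tz":60,"gripper":1},{"wx":0,"wy":0,"wz":0,"tx":3,"ty":4,"tz":85,"gripper":1},{"wx":0,"wy":0,"wz":0,"tx":3,"ty":4,"tz":100,"gripper":1},{"wx":0,"wy":0,"wz":0,"tx":3,"ty":4,"tz":104,"gripper":1}]'; python3 h.py 12 -100 13
```

```text
time_s: 3.73
tool_pos: [0.5094, -0.1532, 0.0135]
tool_rot: [-179.7, -0.1, 81.9]
force: [-0.0, -0.4, 0.3]
grip_width: 0.0871
grasp_force: 0.0
t 3.73 board mm [ 12.6 -31.9  13.5] ztool [-0.01  0.   -1.  ] F [-0.  -0.4  0.3] q [ 37.  18. -26. 111.  10.  53.  -2.]
shift [-68.1   0.2   0.5] turn [-0.3 -0.1 -0.7]
```

```bash
for i in 1; do python3 -m creep '[{"wx":0,"wy":0,"wz":0,"tx":-6,"ty":0,"tz":0,"gripper":1},{"wx":0,"wy":0,"wz":0,"tx":-12,"ty":0,"tz":0,"gripper":1},{"wx":0,"wy":0,"wz":0,"tx":-18,"ty":0,"tz":0,"gripper":1},{"wx":0,"wy":0,"wz":0,"tx":-24,"ty":0,"tz":0,"gripper":1},{"wx":0,"wy":0,"wz":0,"tx":-30,"ty":0,"tz":0,"gripper":1}]'; done | grep -E "force"
python3 -m creep '[{"wx":0,"wy":0,"wz":0,"tx":-8,"ty":0,"tz":0,"gripper":1},{"wx":0,"wy":0,"wz":0,"tx":-16,"ty":0,"tz":0,"gripper":1},{"wx":0,"wy":0,"wz":0,"tx":-24,"ty":0,"tz":0,"gripper":1},{"wx":0,"wy":0,"wz":0,"tx":-32,"ty":0,"tz":0,"gripper":1},{"wx":0,"wy":0,"wz":0,"tx":-40,"ty":0,"tz":0,"gripper":1}]' | grep force
python3 -m creep '[{"wx":0,"wy":0,"wz":0,"tx":-8,"ty":0,"tz":0,"gripper":1},{"wx":0,"wy":0,"wz":0,"tx":-16,"ty":0,"tz":0,"gripper":1},{"wx":0,"wy":0,"wz":0,"tx":-24,"ty":0,"tz":0,"gripper":1},{"wx":0,"wy":0,"wz":0,"tx":-32,"ty":0,"tz":0,"gripper":1},{"wx":0,"wy":0,"wz":0,"tx":-40,"ty":0,"tz":0,"gripper":1}]' | grep force
cat > look.py <<'E'
from cell import optics,nets
import sys,cv2
from h import *
c=sys.argv[1]
p,d=optics.read_camera(c)
if sys.argv[2]!='-': cv2.imwrite(f'pics/{sys.argv[2]}.png',p[:,:,::-1])
for n in sys.argv[3:]:
    for r in nets.place_of(n,c)[:1]: print(c,n,np.round(r['point'],3),'board',np.round(B.inv().apply(np.array(r['point'])-O),3),round(r['confidence'],2))
E
python3 look.py side s1 dish leaf_edge; python3 h.py 12 -215 13
```

```text
force: [-0.2, 1.7, 1.1]
grasp_force: 0.7
force: [0.2, 1.1, 1.7]
grasp_force: 1.0
force: [0.8, 2.1, 1.5]
grasp_force: 1.0
side dish [ 0.488 -0.322 -0.003] board [ 0.013 -0.202 -0.003] 0.86
side leaf_edge [0.519 0.049 0.04 ] board [-0.004  0.17   0.04 ] 0.78
t 5.13 board mm [  13.4 -143.7   16.4] ztool [-0. -0. -1.] F [0.6 0.1 0.3] q [ 45.  21. -23. 107.  10.  54.  10.]
shift [-71.3  -0.4   3.5] turn [-0.   0.1 -0.8]
```

View pics/s1.png

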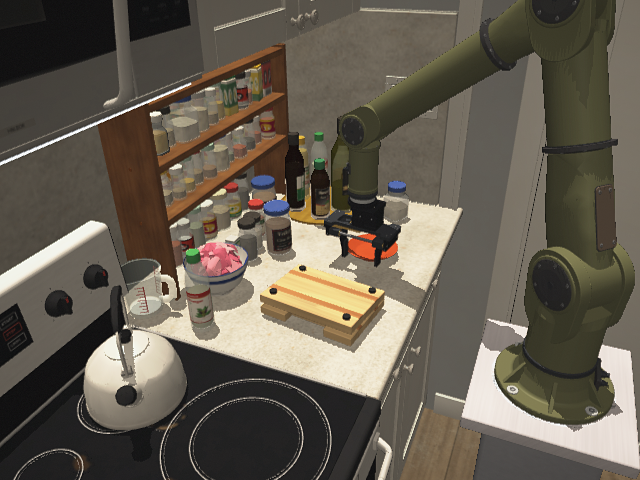

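The side view shows the dish at about (372,246) sliding flat ahead of both fingers, with its centre at board y = -202 mm. I'll continue for another 75 mm.

```bash
python3 -m creep '[{"wx":0,"wy":0,"wz":0,"tx":-8,"ty":0,"tz":1,"gripper":1},{"wx":0,"wy":0,"wz":0,"tx":-16,"ty":0,"tz":2,"gripper":1},{"wx":0,"wy":0,"wz":0,"tx":-24,"ty":0,"tz":2,"gripper":1},{"wx":0,"wy":0,"wz":0,"tx":-32,"ty":0,"tz":2,"gripper":1},{"wx":0,"wy":0,"wz":0,"tx":-40,"ty":0,"tz":2,"gripper":1}]' | grep force
python3 -m creep '[{"wx":0,"wy":0,"wz":0,"tx":-8,"ty":0,"tz":0,"gripper":1},{"wx":0,"wy":0,"wz":0,"tx":-16,"ty":0,"tz":0,"gripper":1},{"wx":0,"wy":0,"wz":0,"tx":-24,"ty":0,"tz":0,"gripper":1},{"wx":0,"wy":0,"wz":0,"tx":-30,"ty":0,"tz":0,"gripper":1},{"wx":0,"wy":0,"wz":0,"tx":-35,"ty":0,"tz":0,"gripper":1}]' | grep force
python3 -m creep '[{"wx":0,"wy":0,"wz":0,"tx":5,"ty":0,"tz":0,"gripper":1},{"wx":0,"wy":0,"wz":0,"tx":15,"ty":0,"tz":0,"gripper":1},{"wx":0,"wy":0,"wz":0,"tx":20,"ty":0,"tz":-30,"gripper":1},{"wx":0,"wy":0,"wz":0,"tx":20,"ty":0,"tz":-70,"gripper":1},{"wx":0,"wy":0,"wz":0,"tx":20,"ty":0,"tz":-110,"gripper":1}]' | grep force
python3 look.py side - dish; python3 look.py wrist - dish; python3 h.py 0 300 250
```

```text
force: [1.2, 0.6, 0.6]
grasp_force: 0.8
force: [1.1, 1.1, -0.3]
grasp_force: 0.8
force: [1.2, -1.7, 0.6]
grasp_force: 0.0
side dish [ 0.476 -0.4    0.002] board [ 0.011 -0.28   0.002] 0.95
wrist dish [ 0.477 -0.398 -0.005] board [ 0.012 -0.279 -0.005] 0.91
t 6.58 board mm [  14.2 -196.2  126.1] ztool [ 0. -0. -1.] F [-0.5  0.3  0.1] q [ 50.  15. -23.  99.   6.  66.  17.]
shift [ 495.8  -19.2 -124.8] turn [ 0.2  0.1 -0.6]
```

Dish centre is now at -280 mm, so its rim clears the landing area by about 40 mm. Next I'll close the fingers and go round to the free edge.

```bash
python3 -m creep '[{"wx":0,"wy":0,"wz":0,"tx":30,"ty":-2,"tz":-25,"gripper":-1},{"wx":0,"wy":0,"wz":0,"tx":60,"ty":-4,"tz":-50,"gripper":-1},{"wx":0,"wy":0,"wz":0,"tx":95,"ty":-6,"tz":-70,"gripper":-1},{"wx":0,"wy":0,"wz":0,"tx":130,"ty":-8,"tz":-90,"gripper":-1},{"wx":0,"wy":0,"wz":0,"tx":170,"ty":-10,"tz":-100,"gripper":-1}]' |grep pos
python3 -m creep '[{"wx":0,"wy":0,"wz":0,"tx":40,"ty":0,"tz":0,"gripper":-1},{"wx":0,"wy":0,"wz":0,"tx":80,"ty":0,"tz":0,"gripper":-1},{"wx":0,"wy":0,"wz":0,"tx":120,"ty":0,"tz":0,"gripper":-1},{"wx":0,"wy":0,"wz":0,"tx":160,"ty":0,"tz":0,"gripper":-1},{"wx":0,"wy":0,"wz":0,"tx":200,"ty":0,"tz":0,"gripper":-1}]' |grep pos
python3 -m creep '[{"wx":0,"wy":-7,"wz":0,"tx":40,"ty":0,"tz":0,"gripper":-1},{"wx":0,"wy":-14,"wz":0,"tx":80,"ty":0,"tz":0,"gripper":-1},{"wx":0,"wy":-21,"wz":0,"tx":100,"ty":0,"tz":0,"gripper":-1},{"wx":0,"wy":-28,"wz":0,"tx":100,"ty":0,"tz":0,"gripper":-1},{"wx":0,"wy":-34,"wz":0,"tx":100,"ty":0,"tz":0,"gripper":-1}]' |grep pos
python3 h.py 0 260 120 50
```

```text
tool_pos: [0.5024, -0.1464, 0.2251]
tool_pos: [0.5295, 0.0528, 0.2227]
tool_pos: [0.5439, 0.1534, 0.2231]
t 7.83 board mm [  7.3 276.6 223.1] ztool [-0.   -0.56 -0.83] F [ 1.2 -0.5 -0.7] q [ -5.  29. -41.  83.  39. 104. -55.]
shift [44.4 -7.1 94.6] turn [ -0.3 -15.7  -0.2]
```

```bash
python3 -m creep '[{"wx":0,"wy":-5,"wz":0,"tx":5,"ty":-2,"tz":20,"gripper":-1},{"wx":0,"wy":-10,"wz":0,"tx":15,"ty":-4,"tz":40,"gripper":-1},{"wx":0,"wy":-15,"wz":0,"tx":25,"ty":-7,"tz":60,"gripper":-1},{"wx":0,"wy":-15,"wz":0,"tx":40,"ty":-7,"tz":80,"gripper":-1},{"wx":0,"wy":-15,"wz":0,"tx":44,"ty":-7,"tz":94,"gripper":-1}]' |grep pos
python3 h.py 0 200 15 45;python3 look.py side - leaf_edge
```

```text
tool_pos: [0.5329, 0.1361, 0.116]
t 8.25 board mm [ -1.3 258.1 116. ] ztool [-0.01 -0.76 -0.65] F [ 0.6  0.  -0.2] q [-13.  41. -36.  86.  47. 106. -64.]
shift [ 38.5   2.5 109.9] turn [-0.6  4.2  0.1]
side leaf_edge [0.52  0.048 0.04 ] board [-0.003  0.169  0.04 ] 0.78
```

```bash
python3 h.py 0 205 16 49; python3 h.py 0 152 13 49
```

```text
t 8.35 board mm [  0.3 255.1 118.8] ztool [-0.01 -0.76 -0.65] F [-0.1  0.4 -0.1] q [-12.  41. -36.  86.  47. 107. -64.]
shift [ 45.1   0.9 105. ] turn [-0.7  0.3 -0.2]
t 8.35 board mm [  0.3 255.1 118.8] ztool [-0.01 -0.76 -0.65] F [-0.1  0.4 -0.1] q [-12.  41. -36.  86.  47. 107. -64.]
shift [ 12.8   1.5 147.1] turn [-0.7  0.3 -0.2]
```

```bash
python3 -m creep '[{"wx":0,"wy":0,"wz":0,"tx":12,"ty":1,"tz":25,"gripper":-1},{"wx":0,"wy":0,"wz":0,"tx":24,"ty":1,"tz":50,"gripper":-1},{"wx":0,"wy":0,"wz":0,"tx":35,"ty":1,"tz":75,"gripper":-1},{"wx":0,"wy":0,"wz":0,"tx":43,"ty":1,"tz":98,"gripper":-1},{"wx":0,"wy":0,"wz":0,"tx":45,"ty":1,"tz":105,"gripper":-1}]' |grep -E 'pos|force|width'
python3 h.py 0 152 14 49;python3 look.py side s2 leaf_edge
```

```text
tool_pos: [0.5293, 0.0817, 0.0184]
force: [-0.1, -0.4, -0.1]
grip_width: 0.0003
grasp_force: 0.0
t 8.77 board mm [  2.1 203.7  18.4] ztool [-0.01 -0.76 -0.65] F [-0.1 -0.4 -0.1] q [ -9.  45. -34.  93.  50.  97. -69.]
shift [-30.5  -1.3  42. ] turn [-0.7  0.1 -0.6]
side leaf_edge [0.52  0.049 0.037] board [-0.003  0.17   0.037] 0.57
```

View pics/s2.png

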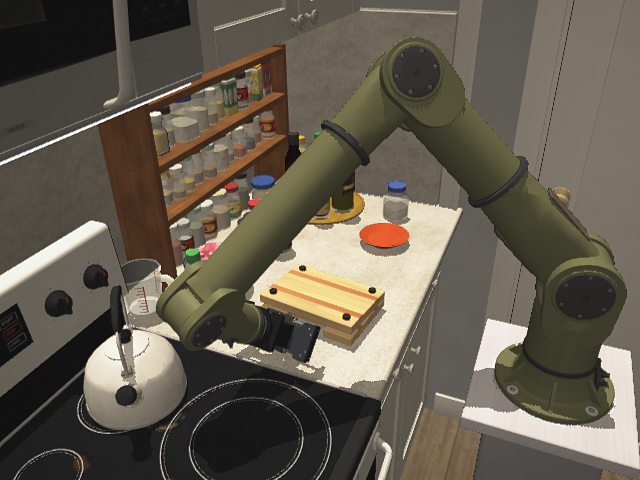

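The side view shows the gripper level with the notch at (300,340), the dish well clear at (385,237), and the bottle untouched. I'll insert the fingertips under the edge.

```bash
python3 -m creep '[{"wx":0,"wy":0,"wz":0,"tx":-6,"ty":-1,"tz":10,"gripper":-1},{"wx":0,"wy":0,"wz":0,"tx":-12,"ty":-1,"tz":20,"gripper":-1},{"wx":0,"wy":0,"wz":0,"tx":-18,"ty":-1,"tz":28,"gripper":-1},{"wx":0,"wy":0,"wz":0,"tx":-25,"ty":-1,"tz":36,"gripper":-1},{"wx":0,"wy":0,"wz":0,"tx":-30,"ty":-1,"tz":42,"gripper":-1}]' |grep -E 'pos|force|width'
python3 h.py 0 150 44 49
```

```text
tool_pos: [0.5218, 0.0338, 0.0144]
force: [2.2, 12.9, -3.4]
grip_width: 0.0006
grasp_force: 5.9
t 9.28 board mm [  0.9 155.2  14.4] ztool [-0.01 -0.75 -0.66] F [ 2.2 12.9 -3.4] q [ -6.  42. -33.  98.  52.  93. -67.]
shift [-25.7  -0.8 -15.5] turn [-0.5 -0.1 -0.5]
```

```bash
cat > arc.py <<'E'
import numpy as np
from h import *
# waypoints (y,z) of TCP for leaf angle; tool axis 41 deg below horizontal; h half finger thickness
def wp(f,r,tilt=49,h=9.):
    a=90-tilt-f; A=np.radians(a); F=np.radians(f)
    d=h/np.cos(A)+(170-r)*np.tan(A) if a>0 else h*abs(np.cos(A))
    return np.array([r*np.cos(F)+d*np.sin(F),30+r*np.sin(F)-d*np.cos(F)])
if __name__=='__main__':
    p=wp(float(sys.argv[1]),float(sys.argv[2])); st(); 
    r=float(sys.argv[2])
    for f in map(float,sys.argv[3:]):
        q=wp(f,r); dy,dz=q-p; s,c=.755,.656
        print(f,np.round(q,1),'tx %.1f tz %.1f'%(c*dy-s*dz,-s*dy-c*dz)); p=q
E
python3 arc.py 3 153 10 20 30 40 50 60 70 80 90 100 110 120; python3 -c "
from arc import *; print(wp(3,153)); to(0,wp(10,153)[0]/1e3,wp(10,153)[1]/1e3,49)"
```

```text
t 9.28 board mm [  0.9 155.2  14.4] ztool [-0.01 -0.75 -0.66] F [ 2.2 12.9 -3.4] q [ -6.  42. -33.  98.  52.  93. -67.]
10.0 [154.3  36.2] tx -17.1 tz -15.1
20.0 [149.3  67.1] tx -26.6 tz -16.6
30.0 [138.7  95.7] tx -28.5 tz -10.8
40.0 [123.2 121.2] tx -29.5 tz -5.0
50.0 [105.2 141.5] tx -27.1 tz 0.3
60.0 [ 83.9 158.2] tx -26.6 tz 5.1
70.0 [ 59.7 171.1] tx -25.5 tz 9.8
80.0 [ 33.5 179.5] tx -23.6 tz 14.3
90.0 [  5.9 183. ] tx -20.7 tz 18.5
100.0 [-22.  181.5] tx -17.2 tz 22.1
110.0 [-49.3 174.9] tx -12.9 tz 24.9
120.0 [-75.  163.4] tx -8.2 tz 27.0
[154.08317497  13.33823635]
shift [-17.   -0.8 -13.6] turn [-0.5 -0.1 -0.5]
```

```bash
python3 -m creep '[{"wx":0,"wy":0,"wz":0,"tx":-3,"ty":0,"tz":-3,"gripper":-1},{"wx":0,"wy":0,"wz":0,"tx":-7,"ty":0,"tz":-6,"gripper":-1},{"wx":0,"wy":0,"wz":0,"tx":-10,"ty":0,"tz":-9,"gripper":-1},{"wx":0,"wy":0,"wz":0,"tx":-14,"ty":0,"tz":-12,"gripper":-1},{"wx":0,"wy":0,"wz":0,"tx":-17,"ty":0,"tz":-15,"gripper":-1}]' |grep -E 'pos|force|width'
python3 -m creep '[{"wx":0,"wy":0,"wz":0,"tx":-5,"ty":0,"tz":-3,"gripper":-1},{"wx":0,"wy":0,"wz":0,"tx":-11,"ty":0,"tz":-7,"gripper":-1},{"wx":0,"wy":0,"wz":0,"tx":-16,"ty":0,"tz":-10,"gripper":-1},{"wx":0,"wy":0,"wz":0,"tx":-21,"ty":0,"tz":-13,"gripper":-1},{"wx":0,"wy":0,"wz":0,"tx":-27,"ty":0,"tz":-17,"gripper":-1}]' |grep -E 'pos|force|width'
python3 h.py 0 149 67 49;python3 look.py side - leaf_edge leaf_outer
```

```text
tool_pos: [0.5213, 0.0347, 0.0371]
force: [-0.1, 0.8, -4.5]
grip_width: 0.0006
grasp_force: 2.4
tool_pos: [0.5207, 0.0296, 0.0689]
force: [-0.1, 0.3, -6.7]
grip_width: 0.0004
grasp_force: 2.5
t 10.12 board mm [  0.3 150.9  68.9] ztool [-0.01 -0.75 -0.66] F [-0.1  0.3 -6.7] q [ -4.  37. -34.  98.  50.  96. -64.]
shift [ 0.2 -0.2  2.7] turn [-0.6  0.  -0.5]
side leaf_edge [0.524 0.034 0.084] board [0.003 0.156 0.084] 0.97
side leaf_outer [ 0.509 -0.046  0.081] board [-0.002  0.074  0.081] 0.89
```

The leaf follows at 19°, with about 7 N on the tool as expected. I'll continue the arc.

```bash
python3 -m creep '[{"wx":0,"wy":0,"wz":0,"tx":-6,"ty":0,"tz":-2,"gripper":-1},{"wx":0,"wy":0,"wz":0,"tx":-11,"ty":0,"tz":-4,"gripper":-1},{"wx":0,"wy":0,"wz":0,"tx":-17,"ty":0,"tz":-6,"gripper":-1},{"wx":0,"wy":0,"wz":0,"tx":-23,"ty":0,"tz":-8,"gripper":-1},{"wx":0,"wy":0,"wz":0,"tx":-29,"ty":0,"tz":-9,"gripper":-1}]' |grep -E 'pos|force'
python3 -m creep '[{"wx":0,"wy":0,"wz":0,"tx":-6,"ty":0,"tz":-1,"gripper":-1},{"wx":0,"wy":0,"wz":0,"tx":-12,"ty":0,"tz":-2,"gripper":-1},{"wx":0,"wy":0,"wz":0,"tx":-18,"ty":0,"tz":-3,"gripper":-1},{"wx":0,"wy":0,"wz":0,"tx":-24,"ty":0,"tz":-4,"gripper":-1},{"wx":0,"wy":0,"wz":0,"tx":-29,"ty":0,"tz":-4,"gripper":-1}]' |grep -E 'pos|force'
python3 h.py 0 123 121 49;python3 look.py side - leaf_edge leaf_outer
```

```text
tool_pos: [0.5193, 0.0171, 0.0967]
force: [2.0, 1.2, -6.2]
grasp_force: 3.1
tool_pos: [0.5165, 0.0016, 0.1213]
force: [1.1, 1.7, -6.4]
grasp_force: 2.7
t 11.1 board mm [ -0.3 122.6 121.3] ztool [-0.01 -0.75 -0.66] F [ 1.1  1.7 -6.4] q [ -1.  31. -35.  99.  49.  98. -59.]
shift [ 0.5  0.3 -0.1] turn [-0.6 -0.  -0.5]
side leaf_outer [ 0.509 -0.069  0.102] board [0.001 0.052 0.102] 0.69
```

```bash
python3 -m creep '[{"wx":0,"wy":0,"wz":0,"tx":-5,"ty":0,"tz":0,"gripper":-1},{"wx":0,"wy":0,"wz":0,"tx":-11,"ty":0,"tz":0,"gripper":-1},{"wx":0,"wy":0,"wz":0,"tx":-16,"ty":0,"tz":0,"gripper":-1},{"wx":0,"wy":0,"wz":0,"tx":-22,"ty":0,"tz":0,"gripper":-1},{"wx":0,"wy":0,"wz":0,"tx":-27,"ty":0,"tz":1,"gripper":-1}]' |grep -E 'pos|force'
python3 -m creep '[{"wx":0,"wy":0,"wz":0,"tx":-5,"ty":0,"tz":1,"gripper":-1},{"wx":0,"wy":0,"wz":0,"tx":-11,"ty":0,"tz":2,"gripper":-1},{"wx":0,"wy":0,"wz":0,"tx":-16,"ty":0,"tz":3,"gripper":-1},{"wx":0,"wy":0,"wz":0,"tx":-22,"ty":0,"tz":4,"gripper":-1},{"wx":0,"wy":0,"wz":0,"tx":-27,"ty":0,"tz":6,"gripper":-1}]' |grep -E 'pos|force'
python3 -m creep '[{"wx":0,"wy":0,"wz":0,"tx":-5,"ty":0,"tz":2,"gripper":-1},{"wx":0,"wy":0,"wz":0,"tx":-10,"ty":0,"tz":4,"gripper":-1},{"wx":0,"wy":0,"wz":0,"tx":-15,"ty":0,"tz":6,"gripper":-1},{"wx":0,"wy":0,"wz":0,"tx":-20,"ty":0,"tz":8,"gripper":-1},{"wx":0,"wy":0,"wz":0,"tx":-25,"ty":0,"tz":10,"gripper":-1}]' |grep -E 'pos|force'
python3 h.py 0 59.7 171 49;python3 look.py side s3 leaf_edge leaf_outer
```

```text
tool_pos: [0.5141, -0.0167, 0.1408]
force: [-0.4, 2.0, -5.6]
grasp_force: 2.7
tool_pos: [0.511, -0.0388, 0.1575]
force: [-0.5, 3.4, -3.9]
grasp_force: 2.5
tool_pos: [0.5077, -0.0626, 0.1694]
force: [0.7, 3.5, -4.6]
grasp_force: 2.3
t 12.5 board mm [ -0.7  57.7 169.4] ztool [-0.01 -0.75 -0.66] F [ 0.7  3.5 -4.6] q [  5.  23. -35. 102.  49.  96. -51.]
shift [ 0.1  0.7 -2.5] turn [-0.5  0.  -0.5]
side leaf_outer [ 0.497 -0.108  0.119] board [-0.006  0.011  0.119] 0.88
```

View pics/s3.png

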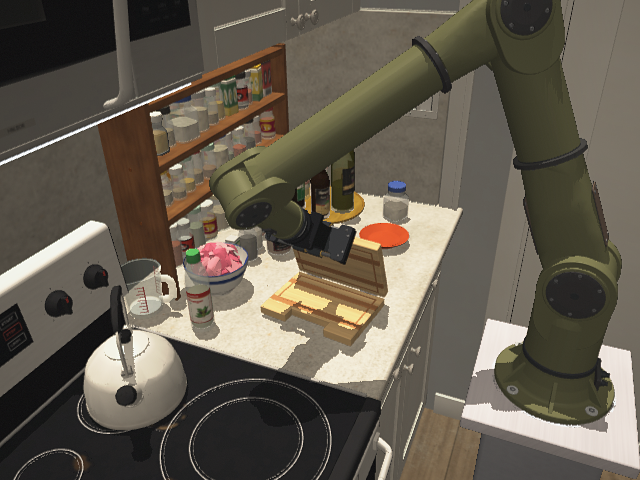

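The side view shows the leaf standing near 70° at (340,265) with the gripper behind its top edge. The dish at (385,235) and the bottle are undisturbed. I'll carry it over the top.

```bash
python3 -m creep '[{"wx":0,"wy":0,"wz":0,"tx":-5,"ty":0,"tz":3,"gripper":-1},{"wx":0,"wy":0,"wz":0,"tx":-9,"ty":0,"tz":6,"gripper":-1},{"wx":0,"wy":0,"wz":0,"tx":-14,"ty":0,"tz":9,"gripper":-1},{"wx":0,"wy":0,"wz":0,"tx":-19,"ty":0,"tz":12,"gripper":-1},{"wx":0,"wy":0,"wz":0,"tx":-23,"ty":0,"tz":15,"gripper":-1}]' |grep -E 'pos|force'
python3 -m creep '[{"wx":0,"wy":0,"wz":0,"tx":-4,"ty":0,"tz":4,"gripper":-1},{"wx":0,"wy":0,"wz":0,"tx":-8,"ty":0,"tz":8,"gripper":-1},{"wx":0,"wy":0,"wz":0,"tx":-12,"ty":0,"tz":11,"gripper":-1},{"wx":0,"wy":0,"wz":0,"tx":-16,"ty":0,"tz":15,"gripper":-1},{"wx":0,"wy":0,"wz":0,"tx":-20,"ty":0,"tz":19,"gripper":-1}]' |grep -E 'pos|force'
python3 -m creep '[{"wx":0,"wy":0,"wz":0,"tx":-3,"ty":0,"tz":4,"gripper":-1},{"wx":0,"wy":0,"wz":0,"tx":-6,"ty":0,"tz":9,"gripper":-1},{"wx":0,"wy":0,"wz":0,"tx":-10,"ty":0,"tz":13,"gripper":-1},{"wx":0,"wy":0,"wz":0,"tx":-13,"ty":0,"tz":18,"gripper":-1},{"wx":0,"wy":0,"wz":0,"tx":-17,"ty":0,"tz":22,"gripper":-1}]' |grep -E 'pos|force'
python3 h.py 0 -22 181.5 49; python3 look.py side - leaf_edge leaf_outer
```

```text
tool_pos: [0.504, -0.0889, 0.1767]
force: [0.7, 3.9, -3.1]
grasp_force: 2.0
tool_pos: [0.5001, -0.116, 0.1793]
force: [1.3, 3.7, -2.4]
grasp_force: 1.8
tool_pos: [0.4959, -0.1437, 0.1776]
force: [1.2, 3.3, -0.7]
grasp_force: 1.6
t 13.9 board mm [ -2.  -24.2 177.6] ztool [-0.01 -0.75 -0.66] F [ 1.2  3.3 -0.7] q [ 12.  18. -33. 107.  50.  90. -45.]
shift [-1.5  1.9 -4.2] turn [-0.6  0.  -0.5]
side leaf_outer [ 0.495 -0.155  0.112] board [-0.001 -0.035  0.112] 0.85
```

```bash
python3 arc.py 100 148 110 120 130 140 150 155 160 165 170 175 180 | tail -11
```

```text
110.0 [-47.6 170.2] tx -12.5 tz 24.2
120.0 [-72.5 159. ] tx -7.9 tz 26.1
130.0 [-95.  143.5] tx -3.0 tz 27.2
140.0 [-112.5  126.2] tx 1.6 tz 24.5
150.0 [-126.7  106.5] tx 5.5 tz 23.7
155.0 [-132.6   95.9] tx 4.2 tz 11.4
160.0 [-137.6   84.7] tx 5.1 tz 11.1
165.0 [-141.7   73.2] tx 6.1 tz 10.7
170.0 [-144.8   61.3] tx 6.9 tz 10.1
175.0 [-146.9   49.1] tx 7.8 tz 9.6
180.0 [-148.    36.8] tx 8.6 tz 8.9
```

```bash
python3 -m creep '[{"wx":0,"wy":0,"wz":0,"tx":-3,"ty":0,"tz":5,"gripper":-1},{"wx":0,"wy":0,"wz":0,"tx":-5,"ty":0,"tz":10,"gripper":-1},{"wx":0,"wy":0,"wz":0,"tx":-8,"ty":0,"tz":15,"gripper":-1},{"wx":0,"wy":0,"wz":0,"tx":-10,"ty":1,"tz":20,"gripper":-1},{"wx":0,"wy":0,"wz":0,"tx":-12,"ty":1,"tz":24,"gripper":-1}]' |grep -E 'pos|force'
python3 -m creep '[{"wx":0,"wy":0,"wz":0,"tx":-2,"ty":0,"tz":5,"gripper":-1},{"wx":0,"wy":0,"wz":0,"tx":-4,"ty":0,"tz":10,"gripper":-1},{"wx":0,"wy":0,"wz":0,"tx":-5,"ty":0,"tz":15,"gripper":-1},{"wx":0,"wy":0,"wz":0,"tx":-7,"ty":0,"tz":20,"gripper":-1},{"wx":0,"wy":0,"wz":0,"tx":-8,"ty":1,"tz":26,"gripper":-1}]' |grep -E 'pos|force'
python3 -m creep '[{"wx":0,"wy":0,"wz":0,"tx":-1,"ty":0,"tz":5,"gripper":-1},{"wx":0,"wy":0,"wz":0,"tx":-1,"ty":0,"tz":10,"gripper":-1},{"wx":0,"wy":0,"wz":0,"tx":-2,"ty":0,"tz":16,"gripper":-1},{"wx":0,"wy":0,"wz":0,"tx":-3,"ty":0,"tz":21,"gripper":-1},{"wx":0,"wy":0,"wz":0,"tx":-3,"ty":0,"tz":27,"gripper":-1}]' |grep -E 'pos|force'
python3 h.py 0 -95 143.5 49; python3 look.py side s4 leaf_edge leaf_outer dish
```

```text
tool_pos: [0.4931, -0.1696, 0.1706]
force: [-0.7, 3.1, -0.0]
grasp_force: 1.4
tool_pos: [0.4909, -0.1942, 0.1601]
force: [-0.7, 2.3, 1.1]
grasp_force: 1.2
tool_pos: [0.488, -0.2162, 0.1445]
force: [0.0, 2.1, 1.5]
grasp_force: 1.1
t 15.3 board mm [ -0.5 -97.  144.5] ztool [-0.01 -0.75 -0.66] F [0.  2.1 1.5] q [ 17.  18. -30. 111.  54.  83. -43.]
shift [ 2.1  0.5 -0.9] turn [-0.5  0.  -0.5]
side leaf_outer [ 0.492 -0.189  0.085] board [-0.    -0.07   0.085] 0.73
side dish [ 0.489 -0.564  0.001] board [ 0.045 -0.442  0.001] 0.63
```

View pics/s4.png

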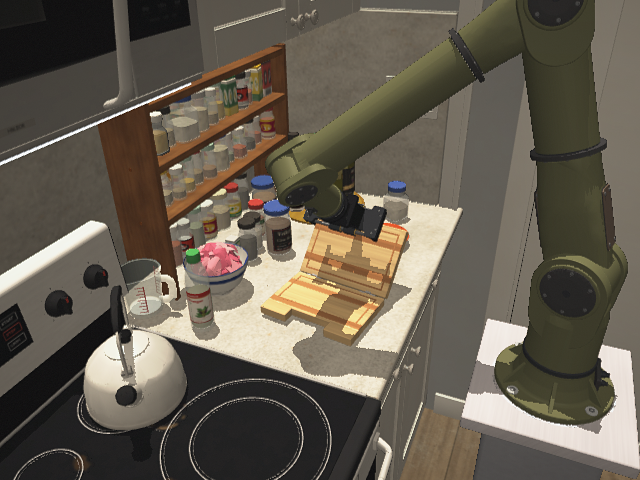

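The side view shows the leaf past upright, at about 130°, centred at (352,262). The jars and the bottle are still in place. The low-confidence "dish" is really the square jar at (397,200); the real dish is hidden behind the leaf. I'll continue more slowly.

```bash
python3 -m creep '[{"wx":0,"wy":0,"wz":0,"tx":0,"ty":0,"tz":5,"gripper":-1},{"wx":0,"wy":0,"wz":0,"tx":1,"ty":0,"tz":10,"gripper":-1},{"wx":0,"wy":0,"wz":0,"tx":1,"ty":0,"tz":15,"gripper":-1},{"wx":0,"wy":0,"wz":0,"tx":2,"ty":0,"tz":20,"gripper":-1},{"wx":0,"wy":0,"wz":0,"tx":3,"ty":0,"tz":25,"gripper":-1}]' |grep -E 'pos|force'
python3 -m creep '[{"wx":0,"wy":0,"wz":0,"tx":1,"ty":0,"tz":5,"gripper":-1},{"wx":0,"wy":0,"wz":0,"tx":2,"ty":0,"tz":10,"gripper":-1},{"wx":0,"wy":0,"wz":0,"tx":3,"ty":0,"tz":14,"gripper":-1},{"wx":0,"wy":0,"wz":0,"tx":5,"ty":0,"tz":19,"gripper":-1},{"wx":0,"wy":0,"wz":0,"tx":6,"ty":0,"tz":24,"gripper":-1}]' |grep -E 'pos|force'
python3 -m creep '[{"wx":0,"wy":0,"wz":0,"tx":1,"ty":0,"tz":2,"gripper":-1},{"wx":0,"wy":0,"wz":0,"tx":2,"ty":0,"tz":5,"gripper":-1},{"wx":0,"wy":0,"wz":0,"tx":3,"ty":0,"tz":7,"gripper":-1},{"wx":0,"wy":0,"wz":0,"tx":4,"ty":0,"tz":9,"gripper":-1},{"wx":0,"wy":0,"wz":0,"tx":4,"ty":0,"tz":11,"gripper":-1}]' |grep -E 'pos|force'
python3 h.py 0 -132.6 96 49; python3 look.py side - leaf_edge leaf_outer dish
```

```text
tool_pos: [0.4858, -0.2331, 0.1259]
force: [0.8, 0.6, 2.9]
grasp_force: 1.0
tool_pos: [0.4834, -0.2466, 0.105]
force: [1.1, 2.4, 1.3]
grasp_force: 0.9
tool_pos: [0.4825, -0.2519, 0.095]
force: [0.6, 1.1, 0.3]
grasp_force: 0.8
t 16.75 board mm [  -1.4 -133.2   95. ] ztool [-0.01 -0.75 -0.66] F [0.6 1.1 0.3] q [ 19.  21. -27. 114.  58.  77. -46.]
shift [-0.4  1.4 -1.1] turn [-0.6 -0.  -0.4]
side leaf_outer [ 0.485 -0.202  0.046] board [-0.005 -0.084  0.046] 0.95
side dish [ 0.475 -0.4   -0.   ] board [ 0.011 -0.281 -0.   ] 0.83
```

```bash
python3 -m creep '[{"wx":0,"wy":0,"wz":0,"tx":1,"ty":0,"tz":2,"gripper":-1},{"wx":0,"wy":0,"wz":0,"tx":2,"ty":0,"tz":4,"gripper":-1},{"wx":0,"wy":0,"wz":0,"tx":3,"ty":0,"tz":7,"gripper":-1},{"wx":0,"wy":0,"wz":0,"tx":4,"ty":0,"tz":9,"gripper":-1},{"wx":0,"wy":0,"wz":0,"tx":5,"ty":0,"tz":11,"gripper":-1}]' |grep -E 'pos|force'
python3 -m creep '[{"wx":0,"wy":0,"wz":0,"tx":1,"ty":0,"tz":2,"gripper":-1},{"wx":0,"wy":0,"wz":0,"tx":2,"ty":0,"tz":4,"gripper":-1},{"wx":0,"wy":0,"wz":0,"tx":4,"ty":0,"tz":7,"gripper":-1},{"wx":0,"wy":0,"wz":0,"tx":5,"ty":0,"tz":9,"gripper":-1},{"wx":0,"wy":0,"wz":0,"tx":6,"ty":0,"tz":11,"gripper":-1}]' |grep -E 'pos|force'
python3 -m creep '[{"wx":0,"wy":0,"wz":0,"tx":1,"ty":0,"tz":2,"gripper":-1},{"wx":0,"wy":0,"wz":0,"tx":3,"ty":0,"tz":4,"gripper":-1},{"wx":0,"wy":0,"wz":0,"tx":4,"ty":0,"tz":6,"gripper":-1},{"wx":0,"wy":0,"wz":0,"tx":5,"ty":0,"tz":8,"gripper":-1},{"wx":0,"wy":0,"wz":0,"tx":7,"ty":0,"tz":10,"gripper":-1}]' |grep -E 'pos|force'
python3 h.py 0 -148 36.8 49; python3 look.py side - leaf_edge leaf_outer
```

```text
tool_pos: [0.482, -0.257, 0.0841]
force: [-0.2, 1.6, 1.0]
grasp_force: 0.8
tool_pos: [0.4815, -0.2615, 0.0724]
force: [0.1, 0.9, 1.0]
grasp_force: 0.8
tool_pos: [0.481, -0.2646, 0.0608]
force: [-0.2, -0.1, 2.4]
grasp_force: 0.8
t 18.2 board mm [  -1.2 -145.9   60.8] ztool [-0.01 -0.75 -0.66] F [-0.2 -0.1  2.4] q [ 19.  25. -26. 115.  61.  75. -49.]
shift [16.8  1.2 17.3] turn [-0.5  0.  -0.5]
side leaf_edge [ 0.476 -0.288  0.055] board [-0.003 -0.17   0.055] 0.64
side leaf_outer [ 0.488 -0.202  0.024] board [-0.002 -0.083  0.024] 0.91
```

Now the last 10°, slowly.

```bash
python3 -m creep '[{"wx":0,"wy":0,"wz":0,"tx":1.5,"ty":0,"tz":2,"gripper":-1},{"wx":0,"wy":0,"wz":0,"tx":3,"ty":0,"tz":4,"gripper":-1},{"wx":0,"wy":0,"wz":0,"tx":4.5,"ty":0,"tz":5.5,"gripper":-1},{"wx":0,"wy":0,"wz":0,"tx":6,"ty":0,"tz":7,"gripper":-1},{"wx":0,"wy":0,"wz":0,"tx":7,"ty":0,"tz":8,"gripper":-1}]' |grep -E 'pos|force'
python3 -m creep '[{"wx":0,"wy":0,"wz":0,"tx":1,"ty":0,"tz":1,"gripper":-1},{"wx":0,"wy":0,"wz":0,"tx":2,"ty":0,"tz":2,"gripper":-1},{"wx":0,"wy":0,"wz":0,"tx":3,"ty":0,"tz":3,"gripper":-1},{"wx":0,"wy":0,"wz":0,"tx":4,"ty":0,"tz":4,"gripper":-1},{"wx":0,"wy":0,"wz":0,"tx":5,"ty":0,"tz":5,"gripper":-1}]' |grep -E 'pos|force'
python3 -m creep '[{"wx":0,"wy":0,"wz":0,"tx":1,"ty":0,"tz":1,"gripper":-1},{"wx":0,"wy":0,"wz":0,"tx":2,"ty":0,"tz":2,"gripper":-1},{"wx":0,"wy":0,"wz":0,"tx":3,"ty":0,"tz":3,"gripper":-1},{"wx":0,"wy":0,"wz":0,"tx":3.5,"ty":0,"tz":3.5,"gripper":-1},{"wx":0,"wy":0,"wz":0,"tx":4,"ty":0,"tz":4,"gripper":-1}]' |grep -E 'pos|force'
python3 h.py 0 -148 35 49; python3 look.py side - leaf_edge leaf_outer
```

```text
tool_pos: [0.4806, -0.2659, 0.0501]
force: [-1.1, -0.0, 1.4]
grasp_force: 0.8
tool_pos: [0.4807, -0.2664, 0.0432]
force: [-0.3, -0.0, 1.6]
grasp_force: 0.8
tool_pos: [0.4807, -0.2666, 0.0377]
force: [0.7, 2.8, 5.6]
grasp_force: 2.2
t 19.6 board mm [  -1.2 -148.    37.7] ztool [-0.01 -0.75 -0.66] F [0.7 2.8 5.6] q [ 19.  27. -25. 115.  62.  74. -52.]
shift [2.1 1.2 1.8] turn [-0.5  0.  -0.5]
side leaf_edge [ 0.473 -0.286  0.025] board [-0.006 -0.169  0.025] 0.81
side leaf_outer [ 0.49  -0.201  0.011] board [-0.001 -0.082  0.011] 0.84
```

```bash
python3 -m creep '[{"wx":0,"wy":0,"wz":0,"tx":1,"ty":0,"tz":1,"gripper":-1},{"wx":0,"wy":0,"wz":0,"tx":2,"ty":0,"tz":2,"gripper":-1},{"wx":0,"wy":0,"wz":0,"tx":3,"ty":0,"tz":2.5,"gripper":-1},{"wx":0,"wy":0,"wz":0,"tx":3,"ty":0,"tz":2.5,"gripper":-1},{"wx":0,"wy":0,"wz":0,"tx":3,"ty":0,"tz":2.5,"gripper":-1}]' |grep -E 'pos|force'; python3 h.py
```

```text
tool_pos: [0.4808, -0.2668, 0.0371]
force: [-4.1, 7.9, 17.9]
grasp_force: 8.9
t 20.17 board mm [  -1.1 -148.1   37.1] ztool [-0.01 -0.76 -0.65] F [-4.1  7.9 17.9] q [ 18.  27. -25. 115.  63.  74. -52.]
```

It's firmly on the stop: 18 N with no further movement. Now I'll retreat straight up.

```bash
python3 -m creep '[{"wx":0,"wy":0,"wz":0,"tx":-4,"ty":0,"tz":-4,"gripper":-1},{"wx":0,"wy":0,"wz":0,"tx":-16,"ty":0,"tz":-14,"gripper":-1},{"wx":0,"wy":0,"wz":0,"tx":-38,"ty":0,"tz":-33,"gripper":-1},{"wx":0,"wy":0,"wz":0,"tx":-60,"ty":0,"tz":-52,"gripper":-1},{"wx":0,"wy":0,"wz":0,"tx":-84,"ty":0,"tz":-72,"gripper":-1}]' |grep -E 'pos|force'
python3 -m creep '[{"wx":0,"wy":0,"wz":0,"tx":-20,"ty":0,"tz":-20,"gripper":-1},{"wx":0,"wy":0,"wz":0,"tx":-40,"ty":0,"tz":-40,"gripper":-1},{"wx":0,"wy":0,"wz":0,"tx":-60,"ty":0,"tz":-60,"gripper":-1},{"wx":0,"wy":0,"wz":0,"tx":-60,"ty":0,"tz":-60,"gripper":-1},{"wx":0,"wy":0,"wz":0,"tx":-60,"ty":0,"tz":-60,"gripper":-1}]' |grep -E 'pos|force'
python3 look.py side s5 leaf_edge leaf_outer dish square_jar honey_jar clear_bottle
python3 - <<'E'
from h import *; from cell import optics
p,d=optics.read_camera('side'); i=optics.camera_info('side'); f=240/np.tan(np.radians(i['fovy']/2))
R=np.array(i['R']);t=np.array(i['t'])
for bx in(-90,0,90):
  for by in(-155,-120,-60,-20,30,100):
    X=O+B.apply(np.array([bx,by,30])/1e3); c=R@X+t; u,v=f*c[0]/c[2]+i['cx'],f*c[1]/c[2]+i['cy']
    z=d[int(round(v)),int(round(u))]; W=R.T@(np.array([(u-i['cx'])/f*z,(v-i['cy'])/f*z,z])-t); print(bx,by,'z',round(W[2]*1e3,1))
E
```

```text
tool_pos: [0.48, -0.2672, 0.1443]
force: [1.0, -0.7, 0.9]
grasp_force: 0.0
tool_pos: [0.4823, -0.2614, 0.2304]
force: [-0.1, -0.6, -2.0]
grasp_force: 0.0
side leaf_edge [ 0.474 -0.288  0.027] board [-0.005 -0.17   0.027] 0.87
side leaf_outer [ 0.486 -0.199  0.012] board [-0.005 -0.08   0.012] 0.83
side dish [ 0.476 -0.4    0.   ] board [ 0.011 -0.281  0.   ] 0.96
side square_jar [ 0.486 -0.567  0.   ] board [ 0.043 -0.445  0.   ] 0.89
side honey_jar [ 0.738 -0.25  -0.002] board [ 0.252 -0.099 -0.002] 0.86
side clear_bottle [0.747 0.121 0.001] board [0.213 0.27  0.001] 0.94
-90 -155 z 31.6
-90 -120 z 29.1
-90 -60 z 30.7
-90 -20 z 28.4
-90 30 z 31.0
-90 100 z 32.0
0 -155 z 32.7
0 -120 z 29.0
0 -60 z 34.4
0 -20 z 31.7
0 30 z 27.5
0 100 z 29.1
90 -155 z 31.9
90 -120 z 31.4
90 -60 z 34.1
90 -20 z 31.3
90 30 z 35.6
90 100 z 29.5
```

View pics/s5.png

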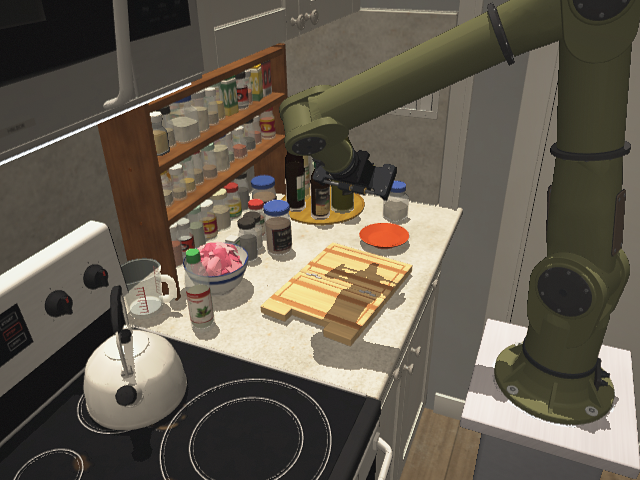

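The picture shows the board lying fully open around (338,290), flat to within measurement noise. The dish is clear of it at (384,236), the jars and bottle are where they were, and the gripper is up and touching nothing.

```bash
python3 -c "
from cell import env; print(env.sign_off())"
```

```text
the job is handed in; nothing more can be done
None
```

The chopping board is folded out flat with the dish about 40 mm clear of the opened leaf and the jars and bottle where they were; I handed the job in after about 21 s of robot time, and no verdict came back.

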